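Tighten the gland nut on a perfume refill outlet

TASK

At the perfumery's refill counter, turn the oblong two-eared gland nut clockwise with the gripper's fingers until its ears point at the single lines on its flange: that is finger-tight. Then set the larger T-handled wrench, the one whose fork straddles the nut, down over it and turn the nut a sixth of a turn further clockwise, until the ears point at the double lines. Let go, leaving the wrench standing upright on the flange over the nut, and do not disturb the small wrench.

Things in the scene. Friction and masses are not known exactly. Their poses are not given: they have to be found in the camera images.
- gland_nut (a joint): Angle of the gland nut about its vertical axis, rad, growing clockwise seen from above: 0 = ears on the single lines (finger-tight), 1.05 = on the double lines, a sixth of a turn on. Starts at -1.0 to -0.6. The nut turns without rising, with even friction (0.12 N m), and stays where it is left; no stop is felt at either mark (end stops at -1.2 and 1.7).
- nut_top (a point): Centre of the gland nut's top, on its axis; x along the ears, z up, turns with the nut. Oblong brass block, 64 long, 20 thick, 34 mm tall, with a 14 mm copper stub 15 mm tall on top. The round flange's deck, 110 mm across, is 44 mm below this point (30 above the counter), with black lines near its rim on both sides. Two like flanges, with a round cap and a hex nut, are not used.
- wrench: Larger steel wrench, 350 g, upright. Origin: centre of its underside, z up. Two jaw plates, 64 mm long in x, 36 mm apart in y (52 over all), bridged at z = 54; T bar on top along x, 100 long, 14 thick in y, z = 104 to 122 mm: grip across its middle. Drops over the nut, T bar parallel to the ears, until the jaws stand on the deck; free play there 8 mm and 0.26 rad either way.
- small_wrench: A smaller wrench of the same form, 122 mm tall, T bar 64 mm long, jaws 44 mm long and only 14 mm apart: too narrow for this nut. Origin at the centre of its underside. Leave it standing where it is.

How it is judged:
On the way, in this order (a step that is already met when the one before it is completed fails the run):
1. the nut is turned finger-tight: ears within 15 degrees of the single lines (value of joint gland_nut between -0.26 and 0.26 rad), for 0.2 s.
2. the larger wrench is set down over the nut, which is still finger-tight (horizontal distance between wrench and nut_top below 0.02 m and z of wrench in the frame of nut_top below -0.034 m and angle between wrench's own z axis and vertical below 0.17 rad and value of joint gland_nut below 0.4 rad), for 0.1 s.
At the end, for the whole second after the job is handed in: The nut is a sixth of a turn past finger-tight (joint between 0.785 and 1.31 rad, that is 60 degrees within 15), and the larger wrench stands at rest over it with its jaws on the flange (within 20 mm of the nut's axis, jaws' underside no more than 10 mm above the deck, upright within 10 degrees) (value of joint gland_nut between 0.785 and 1.31 rad and horizontal distance between wrench and nut_top below 0.02 m and z of wrench in the frame of nut_top below -0.034 m and angle between wrench's own z axis and vertical below 0.17 rad and linear speed of wrench below 0.02 m/s and angular speed of wrench below 0.1 rad/s); the robot touches nothing.
It fails at once if the gripper turns the nut itself past finger-tight (value of joint gland_nut above 0.4 rad and contact force between any of the fingers, the arm and gland_nut above 1 N).
It fails at once if the wrench is put to the nut before it is finger-tight (value of joint gland_nut below -0.35 rad and contact force between wrench and gland_nut above 0.5 N).
It fails at once if the nut is overtightened (more than 80 degrees past finger-tight) (value of joint gland_nut above 1.4 rad).
It fails at once if the small wrench is moved by more than 30 mm or tipped (distance of small_wrench from where it was at the start of the episode above 0.03 m or angle between small_wrench's own z axis and vertical above 0.35 rad).
It also fails if it takes over 54 s, if anything falls off the work surface, if the arm or the gripper's body presses on something with over 40 N, if the wrist force passes 120 N, or if a joint passes its speed limit or range.

ROBOT

A 6-joint arm with a two-finger parallel gripper is mounted at the origin on the work surface. World frame = base frame: x ahead of the robot, y to its left, z up, the work surface at z = 0. Lengths are in m, angles in rad, forces in N, time in s.
With the tool pointing down it reaches from about 0.35 to 0.875 m from the base axis. Payload 4.2 kg.
Tool frame: the origin (TCP) lies at the very end of the fingers, on their centre line; the grasp point (between the pads) lies 19 mm behind it; z points along the fingers, y is the line along which they close (so a half turn about z gives the same grasp; the last joint's range is limited). The gripper opens to 87 mm and grips with 3 to 60 N. Pads are 19 mm wide; open, the fingers measure 117 mm over their backs; the gripper's body (75 mm by 190 mm) begins 51 mm behind the grasp point.
Start: joints at [-0.997, 0.385, 0.008, 0, -1.194, -0.259], TCP at [0.194, -0.594, 0.223] pointing down, gripper open.
Joint ranges: [-3.14, 3.14], [-1.21, 2.06], [-1.07, 1.41], [-3.16, 2.05], [-2.99, -0.16], [-3.1, 3.1]. Speed limits (rad/s): [2.79, 2.79, 3.14, 3.14, 3.14, 3.14].

INTERFACE

Orientations are given as a unit quaternion [x, y, z, w].
In Python, from station import manip gives the robot as it stands. The module is installed in compiled form; this text tells all that it offers.
- The arm moves only by the tool step_arm, never from a script. Its argument "commands" is a list of rows, each a list of 4 numbers: the shift along the tool's x, y, z in m, then the turn about the tool's z in degrees. A call has 1 to 20 rows; each row is the pose to reach, as a shift and turn from the pose commanded when the call began, along the tool's axes at that moment; what a row does not reach only later rows make up. A row lasts 1/10 s, in which the tool goes at most 50 mm and 8.59 degrees, less where a joint would pass 70% of its speed; a pose out of reach is approached as far as the arm can. A call with a gripper value outside its range is refused whole. "hand" is the opening, from 0 (shut) to 1 (fully open), set as the call begins (left out, the last holds). The fingers move at their own pace and stop on an object; the grip force is fixed at half the most. Time passes only in rows, so rows that repeat a pose let the fingers close. It gives the time, the measured TCP pose, the force and the opening at its end, in the units of the state.
- manip.observe(): the state, without advancing time (a new reading comes with each control period).
- manip.grab_frame(name): name is "scene" or "top" or "wrist"; returns (picture, depth): 480x640x3 uint8, red, green, blue; 480x640 float32, m along the optical axis (not along the pixel's ray), 0 where there is no reading.
- manip.calibration(name): a dict with "vertical_fov" (degrees; the focal length in pixels is half the picture's height over the tangent of half this angle, whatever the lens; pixels are square), "cx", "cy" (the principal point, pixels), "extrinsics" (4x4, takes a point from world to camera coordinates). Camera axes: x right, y down, z forward; pixel columns grow to the right and rows downward; lengths in m; the calibration is good to about 2 mm. A picture is of the moment at which its call begins: read the wrist's pose just before it. calibration takes no time and is no camera call; for the wrist camera it gives the pose at the moment of the call.
- manip.sign_off(): hands the job in, once; it reports no verdict.
The state is a dict: "time_s": time; "joint_pos": joint angles; "qd": joint speeds; "joint_efforts": joint torques, N m; "eef_pos": TCP position; "tcp_rot": TCP orientation; "force": force on the tool from outside, world axes, zero at the start; "ft_torque": the same for the moment, N m; "opening": opening from 0.0 (shut) to 1.0 (fully open).
Only numpy, scipy, OpenCV 4.12 (cv2) and the standard library are available. Lean on these libraries where they do the work, as an engineer would, in place of code of your own. Each camera call takes 0.05 s, during which the arm holds its last target. There are 200 camera calls.

## Working session

There is one attempt and no reset: what is moved stays moved. The work goes in short steps, Python scripts to look and compute and a tool call to move; the robot and the scene stay as the last step left them, time stands still between calls to the robot, and variables do not carry over. Pictures are saved under pics/ and viewed, on a budget of 10 in all, crops included, one or two more only if the job needs it, and the job is handed in when it is done.

Besides the shell and the picture viewer there is one more tool, called after "Call:" by a JSON object that holds its "method" and its "body". step_arm: Moves the arm, as the interface text tells. Its arguments: {"type":"object","properties":{"commands":{"type":"array","items":{"type":"array","items":{"type":"number"}}},"hand":{"type":"number"}},"required":["commands"]}

```bash
mkdir -p pics
cat > h.py <<'E'
import numpy as np, cv2
from station import manip
def grab(n):
    c=manip.calibration(n); rgb,d=manip.grab_frame(n); return rgb,d,c
def pts(d,c):
    f=240/np.tan(np.radians(c["vertical_fov"])/2); v,u=np.mgrid[:480,:640]
    p=np.stack([(u-c["cx"])/f*d,(v-c["cy"])/f*d,d,np.ones_like(d)],-1)
    return (p@np.linalg.inv(np.array(c["extrinsics"])).T)[...,:3]
E
python3 - <<'E'
from h import *
s=manip.observe(); print({k:np.round(v,3) for k,v in s.items()})
for n in ("scene","top"):
    r,d,c=grab(n); cv2.imwrite(f"pics/{n}1.png",r[...,::-1]); np.savez(f"{n}1.npz",r=r,d=d,p=pts(d,c)); print(n,np.round(np.linalg.inv(c["extrinsics"])[:3],3).tolist(),c["vertical_fov"])
E
```

```text
{'time_s': np.float64(0.0), 'joint_pos': array([-9.970e-01,  3.860e-01,  7.000e-03, -1.000e-03, -1.194e+00,
       -2.590e-01]), 'qd': array([ 0.001, -0.001, -0.001, -0.001, -0.   ,  0.002]), 'joint_efforts': array([-1.0000e-03, -3.9067e+01,  1.8740e+01,  4.2200e+00,  1.1000e-02,
       -0.0000e+00]), 'eef_pos': array([ 0.193, -0.594,  0.221]), 'tcp_rot': array([-0.157,  0.988,  0.001, -0.   ]), 'force': array([-0.316,  0.222, -0.005]), 'ft_torque': array([ 0.002, -0.035,  0.006]), 'opening': np.float64(0.999)}
scene [[-0.201, 0.544, -0.815, 1.401], [0.979, 0.127, -0.157, 0.141], [0.018, -0.83, -0.558, 0.668]] 43.74754091408694
top [[-0.013, -0.97, 0.241, 0.31], [-1.0, 0.014, -0.0, 0.002], [-0.003, -0.241, -0.97, 0.934]] 56.59810103067003
```

View pics/scene1.png

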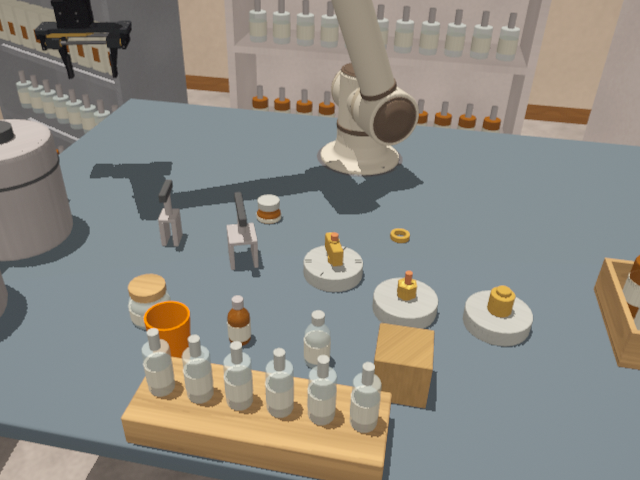

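View pics/top1.png

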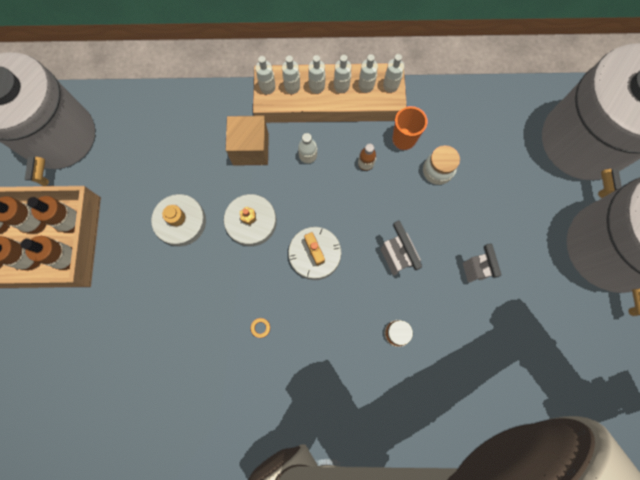

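The scene view shows the nut flange at about (333,268), with the large wrench at (242,235) and the small one at (170,215). In the top view they are at (315,252), (405,248) and (482,262). Single lines appear at (321,231) and (308,274), double lines at (293,257) and (337,246).

Run:
```python
from h import *
z=np.load("top1.npz"); r,d,p=z["r"],z["d"],z["p"]
hsv=cv2.cvtColor(r,cv2.COLOR_RGB2HSV)
v,u=np.mgrid[:480,:640]
def box(a,b,c,e): return (u>=a)&(u<=b)&(v>=c)&(v<=e)
def rect(m,n):
    q=p[m][:,:2].astype(np.float32); (c,s,a)=cv2.minAreaRect(q); print(n,m.sum(),"c",np.round(c,4),"s",np.round(s,4),"a",round(a,1),"mean",np.round(p[m].mean(0),4))
    w=np.cov(q.T); e=np.linalg.eigh(w)[1][:,1]; print("  axis deg",np.degrees(np.arctan2(e[1],e[0])).round(1))
Z=p[...,2]
b=box(285,345,225,282)
rect(b&(Z>.064)&(Z<.079)&(hsv[...,1]>100),"nut top")
rect(b&(Z>.083),"stub")
rect(b&(Z>.024)&(Z<.036),"deck")
rect(box(375,435,210,285)&(Z>.112),"T bar")
rect(box(375,435,210,285)&(Z>.045)&(Z<.06),"bridge")
rect(box(455,510,235,290)&(Z>.112),"small T")
m=b&(Z>.02)&(Z<.036)&(hsv[...,2]<110)
n,l,st,c=cv2.connectedComponentsWithStats(m.astype(np.uint8))
for i in range(1,n):
    if st[i,4]>2: print(c[i],st[i,4],p[l==i].mean(0).round(4))
im=cv2.resize(r[200:300,280:440],None,fx=5,fy=5,interpolation=cv2.INTER_CUBIC); cv2.imwrite("pics/crop1.png",im[...,::-1])
```

```text
nut top 260 c [0.5109 0.0174] s [0.0626 0.0197] a 23.2 mean [0.5096 0.0172 0.0738]
  axis deg -157.2
stub 53 c [0.4133 0.0123] s [0.2069 0.0119] a 2.6 mean [0.454  0.0129 0.3281]
  axis deg -175.5
deck 1762 c [0.5115 0.0178] s [0.1088 0.1082] a 52.0 mean [0.5087 0.0175 0.0297]
  axis deg 110.2
T bar 442 c [ 0.4108 -0.1049] s [0.0839 0.2808] a 60.0 mean [ 0.4949 -0.1522  0.1502]
  axis deg 150.3
bridge 130 c [ 0.5036 -0.1589] s [0.0638 0.0537] a 22.3 mean [ 0.496  -0.1461  0.0562]
  axis deg -157.8
small T 312 c [ 0.3818 -0.1719] s [0.0621 0.3703] a 31.9 mean [ 0.4648 -0.3024  0.1516]
  axis deg 118.0
```

View pics/crop1.png

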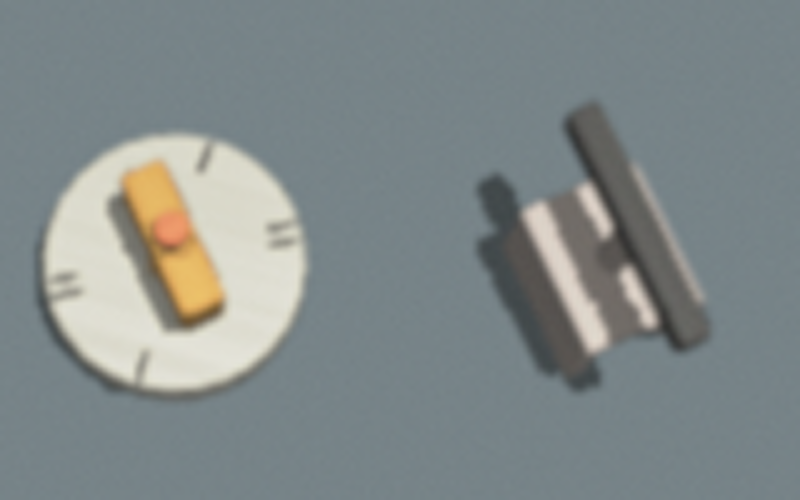

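```bash
cat >> h.py <<'E'
from scipy.spatial.transform import Rotation as R
def delta(target,yaw):
    """shift along tool axes to world TCP target and turn so tool x-line has world yaw (deg)"""
    s=manip.observe(); M=R.from_quat(s["tcp_rot"]).as_matrix()
    a=np.degrees(np.arctan2(M[1,0],M[0,0])); t=(a-yaw+180)%360-180
    print("pos",np.round(s["eef_pos"],4),"yaw",a.round(1),"shift",np.round(M.T@(np.array(target)-s["eef_pos"]),4),"turn",round(t,1),"or",round(t-180*np.sign(t),1))
E
python3 - <<'E'
from h import *
z=np.load("top1.npz"); r,d,p=z["r"],z["d"],z["p"]
Z=p[...,2]; X=p[...,0];Y=p[...,1]
for n,cx,cy in (("T",.502,-.155),("small",.474,-.31)):
    m=(Z>.112)&(Z<.13)&(np.hypot(X-cx,Y-cy)<.08)
    m=cv2.morphologyEx(m.astype(np.uint8),cv2.MORPH_OPEN,np.ones((3,3),np.uint8))>0
    q=p[m][:,:2].astype(np.float32); print(n,m.sum(),cv2.minAreaRect(q),p[m].mean(0))
for a,b in (((205,157),(142,367)),((282,235),(65,287))):
    A,B=[p[200+int(round((k[1]-2)/5)),280+int(round((k[0]-2)/5))] for k in (a,b)]
    print(A,B,(A+B)/2,np.degrees(np.arctan2((A-B)[1],(A-B)[0])))
delta([.511,.0175,.13],-157)
E
```

```text
T 419 ((0.5034559965133667, -0.15804505348205566), (0.09959384799003601, 0.014041128568351269), 22.658172607421875) [ 0.5014203  -0.15818148  0.12077938]
small 297 ((0.4715974032878876, -0.3156721889972687), (0.06387126445770264, 0.0154030816629529), 11.340675354003906) [ 0.47074735 -0.31470472  0.12038778]
[0.55645496 0.00273128 0.03088708] [0.46775306 0.03060699 0.02965974] [0.51210401 0.01666913 0.03027341] -17.445999582946378
[ 0.52148765 -0.02803222  0.03096838] [0.50163286 0.0614604  0.03030529] [0.51156025 0.01671409 0.03063683] -77.49099430649534
pos [ 0.1933 -0.5938  0.2216] yaw -162.0 shift [-0.4912  0.4828  0.0925] turn -5.0 or 175.0
```

Call:
{"method": "step_arm", "body": {"commands": [[-0.033, 0.032, 0, -0.5], [-0.066, 0.064, 0, -1], [-0.1, 0.097, 0, -2], [-0.133, 0.13, 0, -2], [-0.166, 0.163, 0, -3], [-0.2, 0.196, 0, -3], [-0.233, 0.229, 0, -4], [-0.266, 0.262, 0, -4], [-0.3, 0.295, 0, -5], [-0.333, 0.328, 0, -5], [-0.366, 0.361, 0, -5], [-0.4, 0.394, 0, -5], [-0.433, 0.427, 0, -5], [-0.466, 0.46, 0, -5], [-0.491, 0.483, 0, -5], [-0.491, 0.483, 0.03, -5], [-0.491, 0.483, 0.03, -5], [-0.491, 0.483, 0.03, -5], [-0.491, 0.483, 0.03, -5]], "hand": 1}}

```text
time_s: 2.0
eef_pos: [0.5112, 0.0165, 0.1937]
tcp_rot: [-0.199, 0.98, -0.0, 0.001]
force: [0.4, -0.1, 0.7]
opening: 1.002
```

Run:
```python
from h import *
r,d,c=grab("wrist"); P=pts(d,c); cv2.imwrite("pics/w1.png",r[...,::-1])
hsv=cv2.cvtColor(r,cv2.COLOR_RGB2HSV);Z=P[...,2]
m=(Z>.066)&(Z<.082)&(hsv[...,1]>90)&(np.hypot(P[...,0]-.511,P[...,1]-.0175)<.05)
q=P[m][:,:2].astype(np.float32); print(m.sum(),cv2.minAreaRect(q) if m.any() else 0)
m=(Z>.083)&(Z<.1)&(np.hypot(P[...,0]-.511,P[...,1]-.0175)<.03)
if m.any(): print("stub",np.round(P[m].mean(0),4))
delta([.511,.0173,.05],-157)
print(manip.observe()["time_s"])
```

```text
1335 ((0.5124193429946899, 0.01431368663907051), (0.06341765075922012, 0.019428683444857597), 22.645769119262695)
stub [0.512  0.0141 0.0894]
pos [0.5113 0.0165 0.1938] yaw -157.0 shift [0.0002 0.0009 0.1438] turn -0.0 or 180.0
2.05
```

View pics/w1.png

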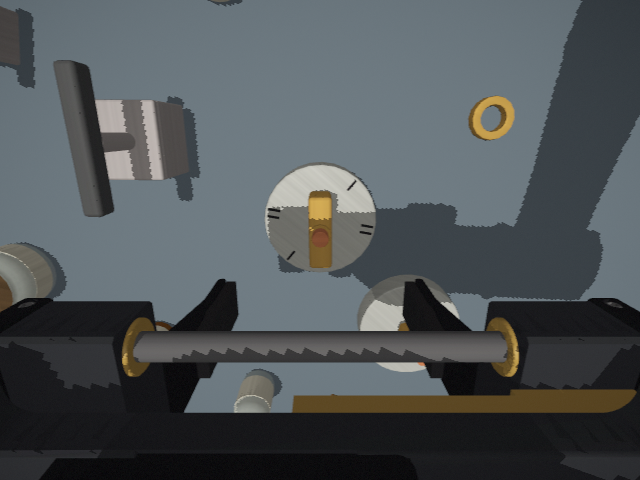

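The wrist view shows the nut at (320,235), lined up with the tool and between the fingers. Both cameras agree to about 3 mm, so I'll descend and close.

Call:
{"method": "step_arm", "body": {"commands": [[0, 0, 0.03, 0], [0, 0, 0.06, 0], [0, 0, 0.09, 0], [0, 0, 0.115, 0], [0, 0, 0.135, 0], [0, 0, 0.144, 0], [0, 0, 0.144, 0], [0, 0, 0.144, 0]]}}

```text
time_s: 2.85
eef_pos: [0.5119, 0.017, 0.0497]
tcp_rot: [-0.2, 0.98, 0.0, 0.001]
force: [0.0, 0.7, 0.8]
opening: 1.001
```

Call:
{"method": "step_arm", "body": {"commands": [[0, 0, 0, 0], [0, 0, 0, 0], [0, 0, 0, 0], [0, 0, 0, 0], [0, 0, 0, 0], [0, 0, 0, 0], [0, 0, 0, 0], [0, 0, 0, 0]], "hand": 0}}

```text
time_s: 3.65
eef_pos: [0.5108, 0.017, 0.0485]
tcp_rot: [-0.2, 0.98, -0.0, -0.0]
force: [-0.3, 0.1, 0.2]
opening: 0.358
```

Call:
{"method": "step_arm", "body": {"commands": [[0, 0, 0, 0], [0, 0, 0, 0], [0, 0, 0, 0], [0, 0, 0, 0], [0, 0, 0, 0]]}}

```text
time_s: 4.15
eef_pos: [0.5112, 0.0163, 0.0485]
tcp_rot: [-0.2, 0.98, -0.0, 0.0]
force: [2.4, -4.1, -0.6]
opening: 0.227
```

Call:
{"method": "step_arm", "body": {"commands": [[0, -0.001, 0, 4], [0, -0.001, 0, 8], [0, -0.001, 0, 13], [0, -0.001, 0, 18], [0, -0.001, 0, 23], [0, -0.001, 0, 28], [0, -0.001, 0, 33], [0, -0.001, 0, 37], [0, -0.001, 0, 40], [0, -0.001, 0, 40], [0, -0.001, 0, 40], [0, -0.001, 0, 40]]}}

```text
time_s: 5.35
eef_pos: [0.5112, 0.0171, 0.0486]
tcp_rot: [0.147, 0.989, 0.001, 0.0]
force: [-1.6, 5.4, -0.2]
opening: 0.225
```

Call:
{"method": "step_arm", "body": {"commands": [[0, 0, 0, 0], [0, 0, 0, 0], [0, 0, 0, 0], [0, 0, 0, 0], [0, 0, 0, 0], [0, 0, 0, 0], [0, 0, 0, 0], [0, 0, 0, 0]], "hand": 0.8}}

```text
time_s: 6.15
eef_pos: [0.5112, 0.0161, 0.0485]
tcp_rot: [0.148, 0.989, -0.0, 0.0]
force: [0.2, 1.0, -1.4]
opening: 0.782
```

Call:
{"method": "step_arm", "body": {"commands": [[0, 0, -0.02, 0], [0, 0, -0.05, 0], [0, 0, -0.09, 0], [0, 0, -0.13, 0], [0, 0, -0.15, 0], [0, 0, -0.15, 0], [0, 0, -0.15, 0]]}}

```text
time_s: 6.85
eef_pos: [0.5108, 0.0162, 0.1984]
tcp_rot: [0.148, 0.989, 0.0, -0.0]
force: [-0.3, -0.1, -0.3]
opening: 0.8
```

Run:
```python
from h import *
r,d,c=grab("wrist"); P=pts(d,c); cv2.imwrite("pics/w2.png",r[...,::-1])
hsv=cv2.cvtColor(r,cv2.COLOR_RGB2HSV);Z=P[...,2]
m=(Z>.066)&(Z<.082)&(hsv[...,1]>90)&(np.hypot(P[...,0]-.511,P[...,1]-.0155)<.05)
q=P[m][:,:2].astype(np.float32); print(m.sum(),cv2.minAreaRect(q))
m=(Z>.083)&(Z<.1)&(np.hypot(P[...,0]-.511,P[...,1]-.0155)<.03)
print("stub",np.round(P[m].mean(0),4))
delta([.5034,-.158,.2],22.7)
```

```text
1317 ((0.5119960308074951, 0.01515316590666771), (0.019271519035100937, 0.0629197508096695), 72.54780578613281)
stub [0.5117 0.0149 0.0896]
pos [0.5104 0.016  0.1975] yaw 163.0 shift [-0.0441 -0.1685 -0.0024] turn 140.3 or -39.7
```

View pics/w2.png

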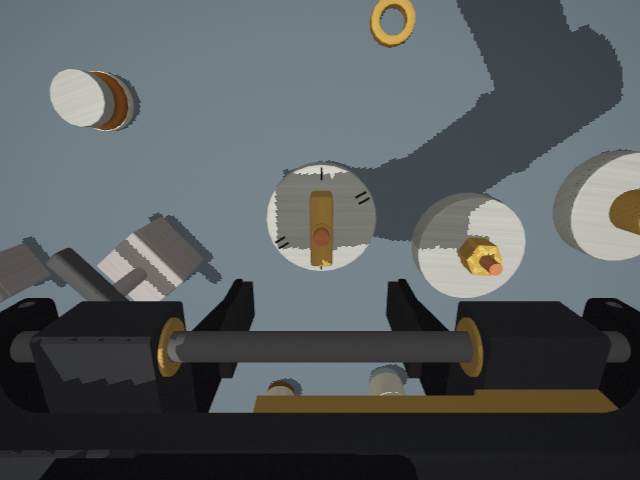

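The picture shows the ears on the single lines, at (321,172) and (321,267), and the measured nut angle of -17.5° agrees. Next I go to the wrench, unwinding the last joint by a half turn so there's range left for tightening.

Call:
{"method": "step_arm", "body": {"commands": [[-0.005, -0.02, -0.02, -8], [-0.01, -0.04, -0.02, -16], [-0.016, -0.06, -0.02, -24], [-0.021, -0.08, -0.02, -32], [-0.026, -0.1, -0.02, -40], [-0.031, -0.12, -0.02, -48], [-0.037, -0.14, -0.02, -56], [-0.042, -0.16, -0.02, -64], [-0.044, -0.169, -0.02, -72], [-0.044, -0.169, -0.02, -80], [-0.044, -0.169, -0.02, -88], [-0.044, -0.169, -0.02, -96], [-0.044, -0.169, -0.02, -104], [-0.044, -0.169, -0.02, -110]]}}

```text
time_s: 8.3
eef_pos: [0.5031, -0.1583, 0.2165]
tcp_rot: [0.727, -0.686, -0.002, 0.001]
force: [-1.1, 0.2, 0.0]
opening: 0.8
```

Call:
{"method": "step_arm", "body": {"commands": [[0, 0, 0, -8], [0, 0, 0, -16], [0, 0, 0, -24], [0, 0, 0, -32], [0, 0, 0, -40], [0, 0, 0, -48], [0, 0, 0, -56], [0, 0, 0, -64], [0, 0, 0, -72], [0, 0, 0, -80], [0, 0, 0, -88], [0, 0, 0, -96], [0, 0, 0, -104], [0, 0, 0, -110], [0, 0, 0, -110], [0, 0, 0, -110]]}}

```text
time_s: 9.9
eef_pos: [0.5035, -0.1583, 0.2173]
tcp_rot: [0.98, 0.199, -0.001, -0.0]
force: [0.7, 0.3, -0.0]
opening: 0.801
```

Run:
```python
from h import *
print(np.round(manip.observe()["joint_pos"],2))
r,d,c=grab("wrist"); P=pts(d,c); cv2.imwrite("pics/w3.png",r[...,::-1])
Z=P[...,2]
m=(Z>.115)&(Z<.13)&(np.hypot(P[...,0]-.503,P[...,1]+.158)<.08)
m=cv2.morphologyEx(m.astype(np.uint8),cv2.MORPH_OPEN,np.ones((3,3),np.uint8))>0
q=P[m][:,:2].astype(np.float32); print(m.sum(),cv2.minAreaRect(q))
delta([.5034,-.158,.095],22.7)
```

```text
[ 0.    0.22 -0.24 -0.   -1.11  1.97]
2124 ((0.5046983361244202, -0.1610124707221985), (0.09978346526622772, 0.013774245977401733), 22.545087814331055)
pos [ 0.5036 -0.1583  0.2176] yaw 22.9 shift [ 1.000e-04 -3.000e-04  1.226e-01] turn 0.2 or -179.8
```

View pics/w3.png

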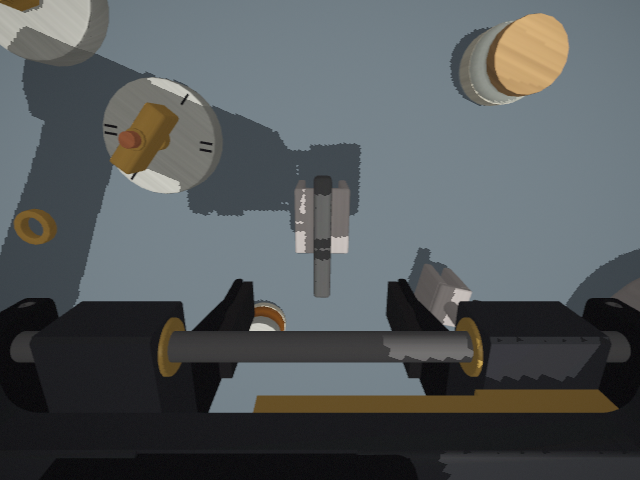

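The bar is centred at (322,235), lying along the tool's x axis between the fingers. I'll descend and grip it.

Call:
{"method": "step_arm", "body": {"commands": [[0, 0.001, 0.03, 0], [0, 0.001, 0.06, 0], [0, 0.001, 0.085, 0], [0, 0.001, 0.105, 0], [0, 0.001, 0.118, 0], [0, 0.001, 0.122, 0], [0, 0.001, 0.122, 0]]}}

```text
time_s: 10.65
eef_pos: [0.5041, -0.1593, 0.096]
tcp_rot: [0.98, 0.199, -0.001, -0.0]
force: [-0.1, 0.9, 0.6]
opening: 0.8
```

Call:
{"method": "step_arm", "body": {"commands": [[0, 0, 0, 0], [0, 0, 0, 0], [0, 0, 0, 0], [0, 0, 0, 0], [0, 0, 0, 0], [0, 0, 0, 0], [0, 0, 0, 0], [0, 0, 0, 0], [0, 0, 0, 0], [0, 0, 0, 0], [0, 0, 0, 0], [0, 0, 0, 0], [0, 0, 0, 0]], "hand": 0}}

```text
time_s: 11.95
eef_pos: [0.5045, -0.1593, 0.0965]
tcp_rot: [0.98, 0.2, 0.0, 0.0]
force: [-0.1, -0.3, -0.5]
opening: 0.16
```

Call:
{"method": "step_arm", "body": {"commands": [[0, 0, -0.01, 0], [0, 0, -0.03, 0], [0, 0, -0.06, 0], [0, 0, -0.09, 0], [0, 0, -0.11, 0], [0, 0, -0.12, 0], [0, 0, -0.12, 0], [0, 0, -0.12, 0]]}}

```text
time_s: 12.75
eef_pos: [0.5033, -0.159, 0.2152]
tcp_rot: [0.98, 0.199, -0.001, -0.001]
force: [0.1, 0.1, -4.9]
opening: 0.158
```

Run:
```python
from h import *
r,d,c=grab("wrist"); P=pts(d,c); cv2.imwrite("pics/w4.png",r[...,::-1])
r,d,c=grab("scene"); cv2.imwrite("pics/s4.png",r[:300,100:500][:,:,::-1]); P=pts(d,c)
s=manip.observe(); print(s["eef_pos"],s["time_s"],s["opening"])
e=s["eef_pos"];k=np.hypot(P[...,0]-e[0],P[...,1]-e[1])<.06
for lo in np.arange(.08,.26,.02):
    m=k&(P[...,2]>lo)&(P[...,2]<lo+.02); print(lo.round(2),m.sum(),np.round(np.median(P[m],0)-e,3) if m.any() else "")
m=k&(P[...,2]>.06); print("min z",np.percentile(P[m][:,2],[0,1,5]))
delta([.5115,.0155,.217],-17.45)
```

```text
[ 0.50329918 -0.15911203  0.21478153] 12.85 0.15832580815595756
0.08 0 
0.1 17 [ 0.022 -0.004 -0.096]
0.12 128 [ 0.019  0.016 -0.084]
0.14 131 [ 0.021  0.013 -0.065]
0.16 554 [ 0.014  0.006 -0.037]
0.18 121 [ 0.004  0.005 -0.03 ]
0.2 45 [ 0.007 -0.002  0.001]
0.22 371 [0.013 0.01  0.022]
0.24 182 [0.007 0.008 0.036]
min z [0.11650177 0.13150702 0.17615865]
pos [ 0.5033 -0.1591  0.2148] yaw 23.0 shift [ 0.0758 -0.1575 -0.0021] turn 40.5 or -139.5
```

View pics/s4.png

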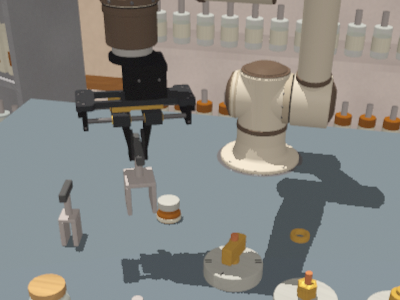

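The wrench hangs upright in the grip, at (140,185) in the crop. Now I carry it over the nut.

Call:
{"method": "step_arm", "body": {"commands": [[0.005, -0.011, -0.005, 2], [0.012, -0.025, -0.008, 6], [0.02, -0.042, -0.008, 10], [0.029, -0.06, -0.008, 15], [0.038, -0.08, -0.008, 20], [0.048, -0.1, -0.008, 25], [0.058, -0.12, -0.008, 30], [0.067, -0.139, -0.008, 35], [0.073, -0.152, -0.008, 39], [0.076, -0.158, -0.008, 40.5], [0.076, -0.158, -0.008, 40.5], [0.076, -0.158, -0.008, 40.5], [0.076, -0.158, -0.008, 40.5]]}}

```text
time_s: 14.15
eef_pos: [0.5122, 0.0154, 0.224]
tcp_rot: [0.988, -0.152, -0.001, 0.0]
force: [0.6, -0.4, -4.1]
opening: 0.158
```

Run:
```python
from h import *
delta([.5115,.0155,.2],-17.45)
r,d,c=grab("scene"); cv2.imwrite("pics/s5.png",cv2.resize(r[150:300,250:420],None,fx=4,fy=4)[:,:,::-1])
r,d,c=grab("wrist"); cv2.imwrite("pics/w5.png",r[...,::-1]); P=pts(d,c);Z=P[...,2]
e=manip.observe()["eef_pos"]
m=(Z>e[2]+.02)&(Z<e[2]+.035)&(np.hypot(P[...,0]-e[0],P[...,1]-e[1])<.07)
q=P[m][:,:2].astype(np.float32); print(m.sum(),cv2.minAreaRect(q) if m.any() else 0)
m=(Z>.02)&(Z<.036)&(np.hypot(P[...,0]-e[0],P[...,1]-e[1])<.07)
q=P[m][:,:2].astype(np.float32); print("deck",m.sum(),cv2.minEnclosingCircle(q) if m.any() else 0)
```

```text
pos [0.5122 0.0154 0.224 ] yaw -17.5 shift [-0.0007  0.0001  0.024 ] turn -0.0 or 180.0
5438 ((0.5174441337585449, 0.013869192451238632), (0.033587731420993805, 0.09071491658687592), 61.40436553955078)
deck 3900 ((0.5135597586631775, 0.015375911258161068), 0.05494537949562073)
```

View pics/s5.png

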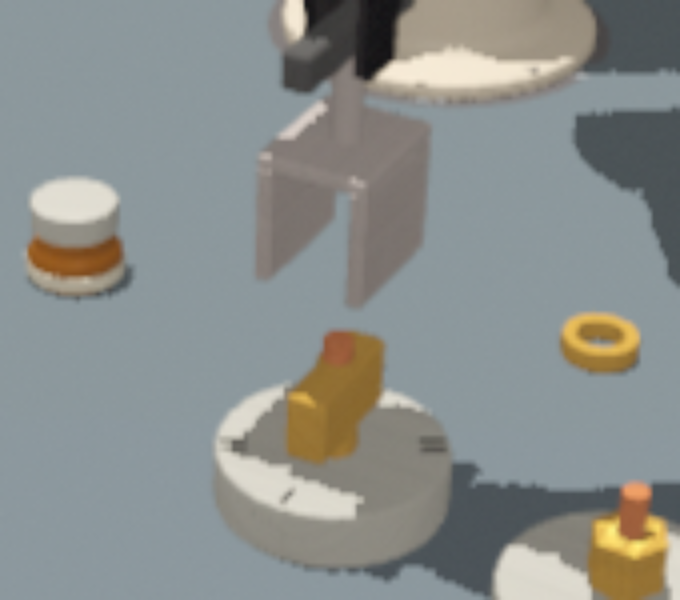

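The fork is directly over the nut and parallel to it. I'll lower it to about 2 mm above the deck.

Call:
{"method": "step_arm", "body": {"commands": [[-0.0005, 0, 0.015, 0], [-0.0005, 0, 0.03, 0], [-0.0005, 0, 0.04, 0], [-0.0005, 0, 0.05, 0], [-0.0005, 0, 0.06, 0], [-0.0005, 0, 0.07, 0], [-0.0005, 0, 0.08, 0], [-0.0005, 0, 0.088, 0], [-0.0005, 0, 0.093, 0], [-0.0005, 0, 0.095, 0], [-0.0005, 0, 0.095, 0], [-0.0005, 0, 0.095, 0]]}}

```text
time_s: 15.45
eef_pos: [0.5123, 0.0158, 0.1314]
tcp_rot: [0.988, -0.151, 0.0, 0.0]
force: [-3.6, 0.4, 6.5]
opening: 0.161
```

Call:
{"method": "step_arm", "body": {"commands": [[0, 0, 0.001, 0], [0, 0, 0.001, 0], [0, 0, 0.001, 0]]}}

```text
time_s: 15.75
eef_pos: [0.5126, 0.0158, 0.1313]
tcp_rot: [0.989, -0.151, 0.001, 0.0]
force: [-5.2, 0.0, 10.2]
opening: 0.157
```

Run:
```python
from h import *
s=manip.observe(); print(s["time_s"],s["eef_pos"],s["force"],s["ft_torque"],s["joint_pos"][5])
r,d,c=grab("scene"); cv2.imwrite("pics/s6.png",cv2.resize(r[170:300,270:400],None,fx=4,fy=4)[:,:,::-1])
```

```text
15.75 [0.51258679 0.0157873  0.13133049] [-5.15301174  0.0459986  10.20389906] [-0.02117192  1.73894032  0.03991734] 0.9175400573071275
```

View pics/s6.png

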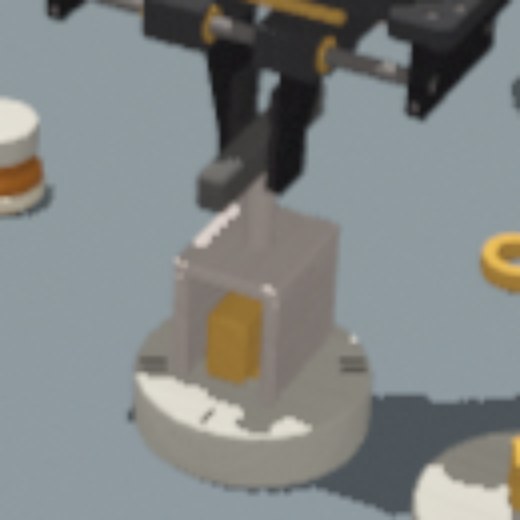

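The picture shows the jaws around the nut, but contact came about 5 mm higher than expected. I'll check the bridge height and the tilt.

Run:
```python
from h import *
p=np.load("top1.npz")["p"]
m=(np.hypot(p[...,0]-.504,p[...,1]+.159)<.06)
print(np.histogram(p[m][:,2],np.arange(-.004,.14,.004)))
r,d,c=grab("scene"); np.savez("s7.npz",r=r,d=d,p=pts(d,c)); P=pts(d,c); f=240/np.tan(np.radians(c["vertical_fov"])/2)
# bridge top plane now
m=(np.hypot(P[...,0]-.512,P[...,1]-.016)<.045)&(P[...,2]>.06)&(P[...,2]<.115)
print(np.histogram(P[m][:,2],np.arange(.06,.116,.003)))
for uv in ((180,262),(270,290),(335,228),(270,400),(190,372),(210,185),(270,105)):
    u=270+uv[0]/4; v=170+uv[1]/4; print(uv,np.round(P[int(v),int(u)],4))
```

```text
(array([726, 583,  18,  11,  13,  12,  15,   9,  18,  13,  15,  10,  14,
        13,  15,  89, 392,  29,   4,   4,   6,   3,   2,   5,   3,   2,
         2,   9,  28,  29,  87, 294,  16,   0,   0]), array([-0.004,  0.   ,  0.004,  0.008,  0.012,  0.016,  0.02 ,  0.024,
        0.028,  0.032,  0.036,  0.04 ,  0.044,  0.048,  0.052,  0.056,
        0.06 ,  0.064,  0.068,  0.072,  0.076,  0.08 ,  0.084,  0.088,
        0.092,  0.096,  0.1  ,  0.104,  0.108,  0.112,  0.116,  0.12 ,
        0.124,  0.128,  0.132,  0.136]))
(array([ 69,  60,  52,  86,  74,  40,  28,  34,  35,  42,  67, 352, 148,
        10,  12,  11,  13,   9]), array([0.06 , 0.063, 0.066, 0.069, 0.072, 0.075, 0.078, 0.081, 0.084,
       0.087, 0.09 , 0.093, 0.096, 0.099, 0.102, 0.105, 0.108, 0.111,
       0.114]))
(180, 262) [ 0.5357 -0.0121  0.0967]
(270, 290) [0.5443 0.0285 0.0937]
(335, 228) [0.4924 0.0491 0.0955]
(270, 400) [0.5472 0.0316 0.036 ]
(190, 372) [ 0.5254 -0.0087  0.0295]
(210, 185) [0.5582 0.0027 0.151 ]
(270, 105) [ 0.2092 -0.0214 -0.0049]
```

Run:
```python
from h import *
z=np.load("s7.npz"); P=z["p"]; r=z["r"]
a=np.radians(-17.45); ex=np.array([np.cos(a),np.sin(a)])
q=P[...,:2]-[.512,.016]; x=q@ex; y=q@np.array([-ex[1],ex[0]])
m=(abs(x)<.04)&(abs(y)<.033)&(P[...,2]>.089)&(P[...,2]<.101)
A=np.c_[x[m],y[m],np.ones(m.sum())]; b=P[m][:,2]
for _ in range(4):
    k=np.linalg.lstsq(A,b,rcond=None)[0]; e=abs(A@k-b)<.0025; A,b=A[e],b[e]
print("bridge plane slope x,y, z0",k.round(4),len(b),"x range",np.percentile(A[:,0],[1,99]).round(4),"y",np.percentile(A[:,1],[1,99]).round(4))
m=(abs(x)<.065)&(abs(y)<.02)&(P[...,2]>.145)&(P[...,2]<.17)
print("bar",m.sum(),"x",np.percentile(x[m],[1,99]),"z by x",[(lo,np.round(np.percentile(P[m&(x>lo)&(x<lo+.015)][:,2],95),4)) for lo in (-.05,-.03,.02,.035) if (m&(x>lo)&(x<lo+.015)).any()])
# jaw front faces: lowest z
for s in (-1,1):
    m=(abs(y-s*.022)<.006)&(x>.02)&(x<.042)&(P[...,2]>.028); print("jaw",s,np.percentile(P[m][:,2],[0,2,10]).round(4), x[m].max().round(4))
im=cv2.resize(r[170:300,270:400],None,fx=6,fy=4.6)
```

```text
bridge plane slope x,y, z0 [-0.0225 -0.0076  0.0953] 492 x range [-0.0311  0.0319] y [-0.0225  0.0281]
bar 421 x [-0.0446899   0.05020041] z by x [(-0.05, np.float64(0.154)), (0.02, np.float64(0.1564)), (0.035, np.float64(0.1556))]
jaw -1 [0.028  0.0296 0.0599] 0.0417
jaw 1 [0.028  0.04   0.0944] 0.042
```

The bridge is level to about 1° and centred, standing roughly 4–5 mm above the fully seated height. That fits the stub (59 mm above the deck) meeting the bridge (54 mm), and it's within the 10 mm allowance. I'll ease the downward load and start turning, watching the torque.

Call:
{"method": "step_arm", "body": {"commands": [[0, 0, -0.002, 0], [0, 0, -0.002, 4], [0, 0, -0.002, 8], [0, 0, -0.002, 12], [0, 0, -0.002, 16], [0, 0, -0.002, 20], [0, 0, -0.002, 25], [0, 0, -0.002, 30], [0, 0, -0.002, 30], [0, 0, -0.002, 30]]}}

```text
time_s: 16.85
eef_pos: [0.513, 0.0161, 0.1314]
tcp_rot: [0.916, -0.401, 0.001, -0.001]
force: [0.1, -0.2, 3.0]
opening: 0.16
```

Run:
```python
from h import *
s=manip.observe(); print(s["time_s"],s["eef_pos"],s["force"],s["ft_torque"])
r,d,c=grab("scene"); cv2.imwrite("pics/s8.png",cv2.resize(r[170:300,270:400],None,fx=4,fy=4)[:,:,::-1])
delta([.5115,.0155,.2],-17.45)
```

```text
16.85 [0.51302637 0.01608958 0.13139663] [ 0.13064087 -0.16053725  2.95300557] [-0.1755716   0.2535493  -0.06209305]
pos [0.513  0.0161 0.1314] yaw -47.4 shift [-0.0005  0.0014 -0.0686] turn -29.9 or 150.1
```

View pics/s8.png

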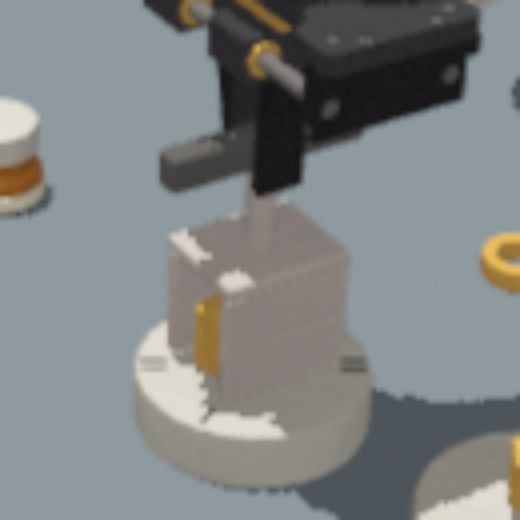

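The nut's near ear at (207,335) bears on the right-hand jaw, so the fork is engaged. I'll continue to about 73° total.

Call:
{"method": "step_arm", "body": {"commands": [[0, 0, 0, 5], [0, 0, 0, 10], [0, 0, 0, 15], [0, 0, 0, 20], [0, 0, 0, 25], [0, 0, 0, 30], [0, 0, 0, 35], [0, 0, 0, 39], [0, 0, 0, 42], [0, 0, 0, 43], [0, 0, 0, 43], [0, 0, 0, 43]]}}

```text
time_s: 18.1
eef_pos: [0.5125, 0.0159, 0.1314]
tcp_rot: [-0.705, 0.709, -0.001, 0.0]
force: [-1.8, -0.5, 5.5]
opening: 0.156
```

```bash
cat > chk.py <<'E'
from h import *
import sys
s=manip.observe(); print(s["time_s"],s["eef_pos"].round(4),np.round(s["force"],1),np.round(s["ft_torque"],3))
delta([.5115,.0155,.2],-91)
r,d,c=grab("scene"); P=pts(d,c); cv2.imwrite(f"pics/{sys.argv[1]}.png",cv2.resize(r[170:300,270:400],None,fx=4,fy=4)[:,:,::-1])
m=(P[...,2]>.089)&(P[...,2]<.1)&(np.hypot(P[...,0]-.512,P[...,1]-.016)<.045)
q=P[m][:,:2].astype(np.float32); print("bridge",m.sum(),cv2.minAreaRect(q),"z",np.median(P[m][:,2]))
hsv=cv2.cvtColor(r,cv2.COLOR_RGB2HSV)
m=(hsv[...,1]>110)&(hsv[...,0]>12)&(hsv[...,0]<32)&(P[...,2]>.035)&(P[...,2]<.08)&(np.hypot(P[...,0]-.512,P[...,1]-.016)<.045)
print("brass visible",m.sum(), P[m].mean(0).round(4) if m.any() else "")
E
python3 chk.py s9
```

```text
18.1 [0.5125 0.0159 0.1314] [-1.8 -0.5  5.5] [-0.264  0.614  0.13 ]
pos [0.5125 0.0159 0.1314] yaw -90.3 shift [ 0.0004  0.0009 -0.0686] turn 0.7 or -179.3
bridge 603 ((0.5130513310432434, 0.01868528500199318), (0.06426368653774261, 0.057153698056936264), 89.5060043334961) z 0.0952743615711622
brass visible 23 [0.5146 0.0499 0.0603]
```

Torque of +0.13 N m matches the nut's friction, so the nut is following with the play taken up, at about 59° past finger-tight. I'll back off 2°, unload and let go.

Call:
{"method": "step_arm", "body": {"commands": [[0, 0, -0.001, -1], [0, 0, -0.0015, -2], [0, 0, -0.0015, -2], [0, 0, -0.0015, -2]]}}

```text
time_s: 18.55
eef_pos: [0.5119, 0.0161, 0.1315]
tcp_rot: [0.717, -0.698, -0.0, 0.0]
force: [0.5, -0.2, -3.4]
opening: 0.161
```

Call:
{"method": "step_arm", "body": {"commands": [[0, 0, 0, 0], [0, 0, 0, 0], [0, 0, 0, 0], [0, 0, 0, 0], [0, 0, 0, 0], [0, 0, 0, 0], [0, 0, 0, 0]], "hand": 0.6}}

```text
time_s: 19.25
eef_pos: [0.5121, 0.016, 0.1321]
tcp_rot: [0.717, -0.698, 0.0, -0.0]
force: [-0.4, 0.3, 0.5]
opening: 0.587
```

```bash
python3 chk.py s10
```

```text
19.25 [0.5121 0.016  0.1321] [-0.4  0.3  0.5] [0.002 0.132 0.038]
pos [0.5121 0.016  0.1321] yaw -88.5 shift [ 0.0005  0.0006 -0.0679] turn 2.5 or -177.5
bridge 606 ((0.5131024718284607, 0.018862877041101456), (0.058377817273139954, 0.06440385431051254), 1.4589182138442993) z 0.09522981080001341
brass visible 11 [0.5122 0.0503 0.0609]
```

View pics/s10.png

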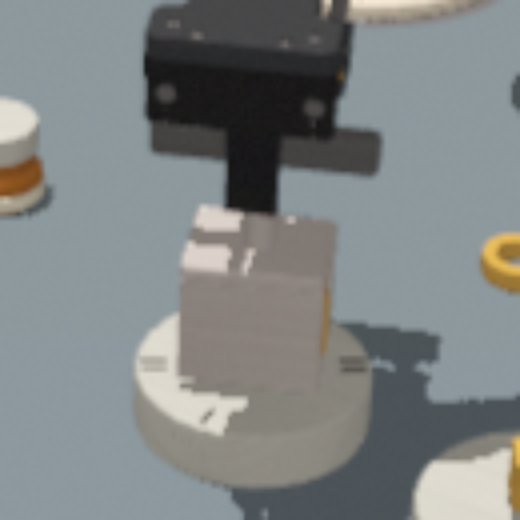

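It is released and upright, and the bridge height hasn't changed. I'll retreat straight up and check from above.

Call:
{"method": "step_arm", "body": {"commands": [[0, 0, -0.005, 0], [0, 0, -0.015, 0], [0, 0, -0.03, 0], [0, 0, -0.06, 0], [0, 0, -0.09, 0], [0, 0, -0.12, 0], [0, 0, -0.14, 0], [0, 0, -0.14, 0], [0, 0, -0.14, 0], [0, 0, -0.14, 0]]}}

```text
time_s: 20.3
eef_pos: [0.5113, 0.0159, 0.2711]
tcp_rot: [0.716, -0.698, -0.001, 0.001]
force: [-0.2, 0.4, -0.1]
opening: 0.599
```

Run:
```python
from h import *
for n in ("wrist","scene","top"):
    r,d,c=grab(n); P=pts(d,c); Z=P[...,2]; k=np.hypot(P[...,0]-.512,P[...,1]-.016)<.07
    m=k&(Z>.145)&(Z<.165)
    m=cv2.morphologyEx(m.astype(np.uint8),cv2.MORPH_OPEN,np.ones((3,3),np.uint8))>0
    if m.sum()>50: print(n,"bar",m.sum(),np.round(cv2.minAreaRect(P[m][:,:2].astype(np.float32))[0],4),cv2.minAreaRect(P[m][:,:2].astype(np.float32))[1:],np.median(Z[m]))
    m=k&(Z>.089)&(Z<.1)
    if m.sum()>50:
        A=np.c_[P[m][:,:2]-[.512,.016],np.ones(m.sum())]; b=Z[m]
        for _ in range(4):
            f=np.linalg.lstsq(A,b,rcond=None)[0]; e=abs(A@f-b)<.0025; A,b=A[e],b[e]
        print(n,"bridge slope,z",f.round(4),np.round(cv2.minAreaRect(A[:,:2].astype(np.float32))[0],4))
    m=(Z>.112)&(Z<.13)&(np.hypot(P[...,0]-.472,P[...,1]+.315)<.05)
    if m.sum()>50: print(n,"small",np.round(cv2.minAreaRect(P[m][:,:2].astype(np.float32))[0],4))
    cv2.imwrite(f"pics/end_{n}.png",r[...,::-1])
print(manip.observe()["time_s"],np.round(manip.observe()["force"],1))
```

```text
wrist bar 1859 [0.5123 0.0145] ((0.013615192845463753, 0.09901073575019836), 1.0661269426345825) 0.15761299349533792
wrist bridge slope,z [ 0.0015 -0.0006  0.0978] [ 0.0007 -0.0009]
scene bar 475 [0.5124 0.0193] ((0.019097207114100456, 0.09903166443109512), 1.311809778213501) 0.1534633265905032
scene bridge slope,z [-0.0112  0.0003  0.0954] [0.0009 0.0031]
scene small [ 0.4733 -0.3135]
top small [ 0.4716 -0.3151]
20.45 [0.2 1.  0.5]
```

View pics/end_wrist.png

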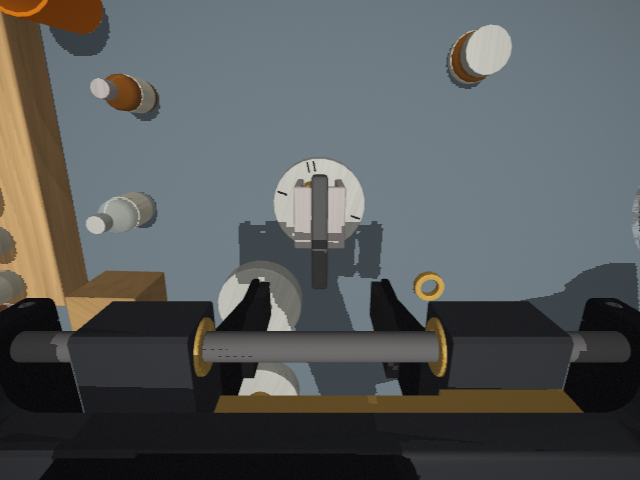

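The final view shows the wrench upright, with the bar at (320,232). The nut's ear tip peeks out at (308,185) towards the double lines at (311,167). I'm handing in.

```bash
python3 -c "
from station import manip
manip.sign_off()"
```

```text
the job is handed in; nothing more can be done
```

I finished the job and handed it in at about 20.5 s; sign-off gave no verdict.

**What I did:**
- I turned the nut with the fingers onto the single lines. The wrist camera then measured the ears at -17.5°, and the lines are at -17.4°.
- I set the larger wrench over the nut and turned it 73° clockwise. Allowing for about 14° of play, the nut should be about 59° past finger-tight. The torque of 0.13 N m at the end of the turn matched the nut's friction.
- I then backed off 2°, let go and moved straight up.

**Last checks:**
- **Wrench:** it stands upright within about 1° and within about 4 mm of the nut's axis.
- **Small wrench:** it hasn't moved, at 0.472, -0.315 both before and after.
- **Nut:** the bridge hides most of it, so its final angle comes from the wrench's angle less the play, not from a direct measurement. The ear tip that shows points towards the double lines.

**One disagreement:** the wrench stopped about 3–6 mm above full seating, where the task says its jaws stand on the deck. The cause is probably the 59 mm stub meeting the 54 mm bridge. That is inside the 10 mm limit, and it stood firmly when released.

I viewed 12 pictures, two over the budget of 10.

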